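Change over the paint-tin shaker

TASK

The tins standing in the bench shaker are mixed: pull them out and stand them upright in the aluminium tray. Then load every tin waiting on the bench to the right of the shaker, one to a socket, twisting it down past the rubber bumpers until it sits fully home on the socket floor, without leaning so hard that the sprung platform goes down near its stop. When all that is done, turn the start switch clockwise to its stop and let it spring back; leave the other things on the bench where they are.

Things in the scene. Friction and masses are not known exactly. Their poses are not given: they have to be found in the camera images.
- shaker: the grey bench shaker, fixed to the bench: a housing 250 x 240 mm with a control block on its -x side (overall 325 x 240 mm); origin on the bench under the middle of the four sockets, which stand in a square 115 mm apart; x away from the control block, z up. Platform top and control block top are 85 mm, socket floors 89 mm above the bench. A tin fits a socket any way round.
- platform (a joint): how far the shaker's platform, which floats on springs (2.5 N per mm) and carries the four sockets, is pressed down, in m: 0 unloaded, 0.0012 more for each tin standing on it; -0.003 (pulled up) and 0.015 are its stops; 0.012 (30 N) is leaning on it too hard.
- socket0 (a point): centre of the floor of a socket, z up: a steel cup 84 mm outside, 74 inside, rim 30 mm above this point, with three rubber bumpers on springs (tops 34 mm above this point) that bulge in and squeeze the tin from where its underside is 27 mm above this point. A straight push or pull needs 30 to 40 N; turning to and fro meanwhile (some 35 degrees per 5 mm) cuts it to 10 to 15 N.
- socket1 (a point): centre of the floor of a socket, z up: a steel cup 84 mm outside, 74 inside, rim 30 mm above this point, with three rubber bumpers on springs (tops 34 mm above this point) that bulge in and squeeze the tin from where its underside is 27 mm above this point. A straight push or pull needs 30 to 40 N; turning to and fro meanwhile (some 35 degrees per 5 mm) cuts it to 10 to 15 N.
- socket2 (a point): centre of the floor of a socket, z up: a steel cup 84 mm outside, 74 inside, rim 30 mm above this point, with three rubber bumpers on springs (tops 34 mm above this point) that bulge in and squeeze the tin from where its underside is 27 mm above this point. A straight push or pull needs 30 to 40 N; turning to and fro meanwhile (some 35 degrees per 5 mm) cuts it to 10 to 15 N.
- socket3 (a point): centre of the floor of a socket, z up: a steel cup 84 mm outside, 74 inside, rim 30 mm above this point, with three rubber bumpers on springs (tops 34 mm above this point) that bulge in and squeeze the tin from where its underside is 27 mm above this point. A straight push or pull needs 30 to 40 N; turning to and fro meanwhile (some 35 degrees per 5 mm) cuts it to 10 to 15 N.
- mixed0: mixed tin (standing fully down in socket0 at the start; may be absent): bare steel paint tin with lever lid and paper label band, upright cylinder 64 mm diameter, 84 mm tall, about 0.3 kg, rigid; origin at the centre of its underside, z up along its axis.
- mixed1: mixed tin (standing fully down in socket1 at the start; may be absent): bare steel paint tin with lever lid and paper label band, upright cylinder 64 mm diameter, 84 mm tall, about 0.3 kg, rigid; origin at the centre of its underside, z up along its axis.
- mixed2: mixed tin (standing fully down in socket2 at the start; may be absent): bare steel paint tin with lever lid and paper label band, upright cylinder 64 mm diameter, 84 mm tall, about 0.3 kg, rigid; origin at the centre of its underside, z up along its axis.
- mixed3: mixed tin (standing fully down in socket3 at the start; may be absent): bare steel paint tin with lever lid and paper label band, upright cylinder 64 mm diameter, 84 mm tall, about 0.3 kg, rigid; origin at the centre of its underside, z up along its axis.
- tin0: waiting tin (standing on the bench to the right of the shaker at the start; may be absent): bare steel paint tin with lever lid and paper label band, upright cylinder 64 mm diameter, 84 mm tall, about 0.3 kg, rigid; origin at the centre of its underside, z up along its axis.
- tin1: waiting tin (standing on the bench to the right of the shaker at the start; may be absent): bare steel paint tin with lever lid and paper label band, upright cylinder 64 mm diameter, 84 mm tall, about 0.3 kg, rigid; origin at the centre of its underside, z up along its axis.
- tin2: waiting tin (standing on the bench to the right of the shaker at the start; may be absent): bare steel paint tin with lever lid and paper label band, upright cylinder 64 mm diameter, 84 mm tall, about 0.3 kg, rigid; origin at the centre of its underside, z up along its axis.
- tray: shallow aluminium tray, fixed to the bench, 200 x 200 mm outside, 30 mm high, walls and floor 4 mm thick, open top; origin at the centre of its underside.
- start_switch (a joint): angle of the spring-return start switch on the shaker's control block: 0 at rest, grows as it is turned clockwise seen from above, stop at 1.2 rad; the spring needs 0.05 N m to start it, 0.23 N m at the stop, and brings it back to 0 when let go.
- switch_grip (a point): grip point of the start switch, on its vertical axis, 12 mm below the top of its upright bar grip (44 mm long along this frame's x, 14 mm thick, 34 mm tall, black plastic) and 31 mm above the control block; x turns with the switch, z up.
- spray_can: bystander: slim spray can 52 mm diameter, 190 mm tall; origin under its centre.
- brush: bystander: paint brush lying on the bench, along its x; origin near its middle.
- tape_roll: bystander: cardboard-coloured tape roll lying flat, 104 mm diameter, 48 mm high; origin under its centre.
- screw_box: bystander: small cardboard box 100 x 70 x 50 mm; origin under its centre.
There are look-alikes about, which are no part of the job. Leave any blue or green look-alike of the mixed2 alone.

How it is judged:
By the outcome, as a careful person would: the job done as asked, in the order asked, and still so for the second after the job is handed in, with the robot touching nothing.
Of mixed0, mixed1, mixed2, mixed3 only 2 to 3 are there at a start; the rules pass over those that are not, and their reading is None.
Of tin0, tin1, tin2 only 2 to 3 are there at a start; the rules pass over those that are not, and their reading is None.
At some moment in a run one of tin0, tin1, tin2 may be knocked a few centimetres aside while the robot is not near it.
It also fails if it takes over 210 s, if anything falls off the work surface, if the arm or the gripper's body presses on something with over 40 N, if the wrist force passes 120 N, or if a joint passes its speed limit or range.

ROBOT

A 6-joint arm with a two-finger parallel gripper is mounted at the origin on the work surface. World frame = base frame: x ahead of the robot, y to its left, z up, the work surface at z = 0. Lengths are in m, angles in rad, forces in N, time in s.
With the tool pointing down it reaches from about 0.3 to 0.875 m from the base axis. Payload 6.4 kg.
Tool frame: the origin (TCP) lies between the finger pads; the fingertips stand 22 mm ahead of it and the grasp point (between the pads) lies 3 mm ahead of it; z points along the fingers, y is the line along which they close (so a half turn about z gives the same grasp; the last joint's range is limited). The gripper opens to 85 mm and grips with 20 to 120 N. Pads are 22 mm wide; open, the fingers measure 114 mm over their backs; the gripper's body (76 mm by 85 mm) begins 54 mm behind the grasp point. The pads swing forward as they close: fully open they stand 13 mm farther back than shut.
Start: joints at [-1.542, 0.181, 1.607, -0, 1.354, -0.206], TCP at [0.134, -0.559, 0.253] pointing down, gripper open.
Joint ranges: [-2.99, 2.99], [-0.89, 2.07], [0.3, 2.58], [-1.14, 4.28], [0, 2.63], [-3.12, 3.12]. Speed limits (rad/s): [2.57, 2.57, 3.01, 3.14, 3.14, 3.14].

INTERFACE

Orientations are given as a unit quaternion [w, x, y, z].
In Python, from bench import ctrl, imaging, workorder gives the robot as it stands.
- The arm moves only by the shell command python3 -m pendant 'ROWS' [OPENING]. ROWS is JSON, a list of rows, each a list of 4 numbers: the shift along the tool's x, y, z in cm, then the turn about the tool's z in degrees. In form: [[dx, dy, dz, roll], ...]. A call has 1 to 12 rows; each row is the pose to reach, as a shift and turn from the pose commanded when the call began, along the tool's axes at that moment; what a row does not reach only later rows make up. A row lasts 1/12 s, in which the tool goes at most 41.7 mm and 7.16 degrees, less where a joint would pass 70% of its speed; a pose out of reach is approached as far as the arm can. A call with a gripper value outside its range is refused whole. OPENING is the opening, from 0 (shut) to 1 (fully open), set as the call begins (- or left out, the last holds). The fingers move at their own pace and stop on an object; the grip force is fixed at half the most. Time passes only in rows, so rows that repeat a pose let the fingers close. It gives the time, the measured TCP pose, the force, the opening and the grip force at its end, in the units of the state.
- ctrl.get_obs(): the state, without advancing time (a new reading comes with each control period).
- imaging.camera(name): name is "side" or "top" or "wrist"; returns the picture (420x560x3 uint8, red, green, blue); there is no depth.
- imaging.camera_info(name): a dict with "K" (3x3 intrinsics, pixels), "T" (4x4, takes a point from camera to world coordinates); the wrist camera has in their place "tool_from_camera" (4x4, takes a point from camera to tool coordinates, whose origin is the TCP and whose axes are the flange's). Camera axes: x right, y up, looking along -z (the intrinsics and any distortion apply to the point x, -y, -z); pixel columns grow to the right and rows downward; lengths in m; the calibration is good to about 2 mm. A picture is of the moment at which its call begins: read the wrist's pose just before it. camera_info takes no time and is no camera call.
- workorder.hand_in(): hands the job in; it is judged then, once.
The state is a dict: "time_s": time; "q": joint angles; "dq": joint speeds; "joint_efforts": joint torques, N m; "eef_pos": TCP position; "eef_rot": TCP orientation; "wrist_force": force on the tool from outside, world axes, zero at the start; "torque": the same for the moment, N m; "opening": opening from 0.0 (shut) to 1.0 (fully open); "grasp_force": force on a finger pad.
Only numpy, scipy, OpenCV 4.12 (cv2) and the standard library are available. Lean on these libraries where they do the work, as an engineer would, in place of code of your own. Each camera call takes 0.05 s, during which the arm holds its last target. There are 200 camera calls.

## Working session

There is one attempt and no reset: what is moved stays moved. The work goes in short steps, Python scripts to look and compute and a shell command to move; the robot and the scene stay as the last step left them, time stands still between calls to the robot, and variables do not carry over. Pictures are saved under pics/ and viewed, at most 14 in all, crops included, and the job is handed in when it is done.

```bash
ls; mkdir -p pics
python3 - <<'E'
from bench import ctrl, imaging, workorder
import cv2,numpy as np
for n in ("top","side"):
    im=imaging.camera(n); cv2.imwrite(f"pics/{n}0.png",im[:,:,::-1])
    i=imaging.camera_info(n); print(n,{k:np.round(v,3).tolist() if not isinstance(v,str) else v for k,v in i.items()})
print(imaging.camera_info("wrist")); print(ctrl.get_obs())
E
```

```text
pics
top {'K': [[390.676, 0.0, 277.559], [0.0, 390.676, 208.405], [0.0, 0.0, 1.0]], 'T': [[-0.027, 0.985, -0.168, 0.378], [-0.999, -0.032, -0.025, -0.061], [-0.029, 0.167, 0.986, 1.002], [0.0, 0.0, 0.0, 1.0]]}
side {'K': [[426.716, 0.0, 272.982], [0.0, 426.716, 215.76], [0.0, 0.0, 1.0]], 'T': [[-0.968, 0.192, -0.163, 0.359], [-0.252, -0.743, 0.62, 0.596], [-0.002, 0.641, 0.768, 0.917], [0.0, 0.0, 0.0, 1.0]]}
{'K': array([[342.12355772,   0.        , 279.73681243],
       [  0.        , 342.12355772, 205.19930368],
       [  0.        ,   0.        ,   1.        ]]), 'tool_from_camera': array([[-2.21022477e-04,  9.64016916e-01,  2.65840810e-01,
         6.77540774e-02],
       [ 9.99999960e-01,  1.66754614e-04,  2.26707854e-04,
         5.91443013e-04],
       [ 1.74220025e-04,  2.65840849e-01, -9.64016915e-01,
        -1.20688731e-01],
       [ 0.00000000e+00,  0.00000000e+00,  0.00000000e+00,
         1.00000000e+00]])}
{'time_s': 0.1, 'q': array([-1.54230116e+00,  1.81501746e-01,  1.60789168e+00,  3.91425056e-06,
        1.35382508e+00, -2.06316324e-01]), 'dq': array([ 0.00170527, -0.00236129, -0.0014725 , -0.00117787,  0.00025229,
       -0.00130731]), 'joint_efforts': array([ 3.40238421e-04, -4.45876086e+01, -3.52239311e+01, -2.58449982e-04,
        4.20284166e-03,  1.10734112e-05]), 'eef_pos': array([ 0.13377483, -0.5587455 ,  0.25246244]), 'eef_rot': array([-8.09545216e-04,  9.93115580e-01,  1.17135750e-01,  7.40858703e-05]), 'wrist_force': array([-0.2303403 ,  0.6327248 , -0.98567682]), 'torque': array([ 0.04366335,  0.0155041 , -0.00749521]), 'grasp_force': 0.0, 'opening': 1.0053888733548286}
```

View pics/top0.png

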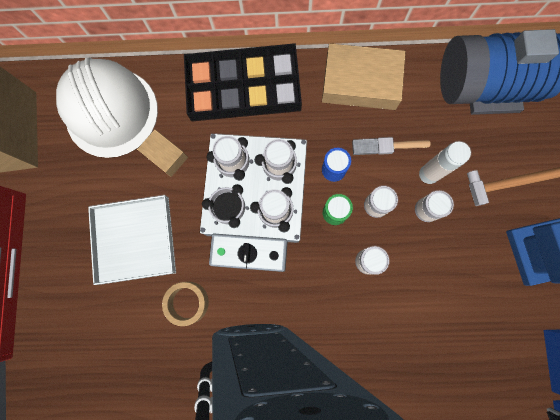

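View pics/side0.png

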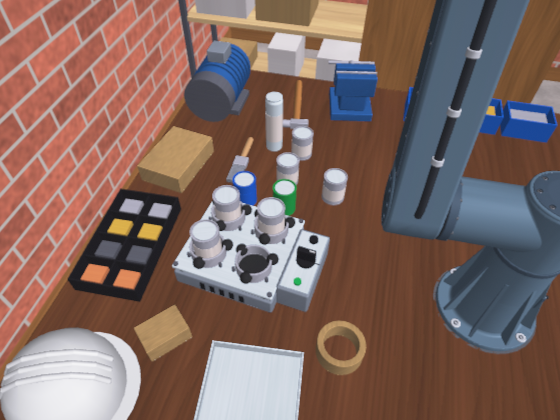

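Top view: mixed tins are at (228,150), (279,157) and (275,207), and the socket at (227,206) is empty. Waiting bare tins are at (382,201), (436,206) and (374,261). The blue (337,163) and green (339,209) look-alikes and the spray can (455,155) are to be left alone. The tray is at (132,240), the switch at (247,254), and the tape at (183,304). In the side view the screw box is at (163,333).

```bash
cat > h.py <<'E'
from bench import ctrl, imaging
import cv2, numpy as np
from scipy.spatial.transform import Rotation as R
def tool(o=None):
    o=o or ctrl.get_obs(); T=np.eye(4); w,x,y,z=o["eef_rot"]
    T[:3,:3]=R.from_quat([x,y,z,w]).as_matrix(); T[:3,3]=o["eef_pos"]; return T
def shot(name,save=None):
    T=tool() if name=="wrist" else None
    im=imaging.camera(name); i=imaging.camera_info(name)
    T=T@i["tool_from_camera"] if name=="wrist" else i["T"]
    if save: cv2.imwrite(f"pics/{save}.png",im[:,:,::-1])
    return im,i["K"],T
def ray(K,T,p):
    d=np.array([(p[0]-K[0,2])/K[0,0],-(p[1]-K[1,2])/K[1,1],-1]); return T[:3,3],T[:3,:3]@d
def onz(K,T,p,z):
    o,d=ray(K,T,p); return o+d*(z-o[2])/d[2]
def proj(K,T,P):
    c=T[:3,:3].T@(np.asarray(P)-T[:3,3]); return np.array([K[0,2]-K[0,0]*c[0]/c[2],K[1,2]+K[1,1]*c[1]/c[2]])
def tri(rs):
    A=np.zeros((3,3));b=np.zeros(3)
    for o,d in rs:
        d=d/np.linalg.norm(d);M=np.eye(3)-np.outer(d,d);A+=M;b+=M@o
    return np.linalg.solve(A,b)
def lid(im,seed,r=25,v=170,s=60):
    hsv=cv2.cvtColor(im,cv2.COLOR_RGB2HSV); m=((hsv[...,2]>v)&(hsv[...,1]<s)).astype(np.uint8)
    w=np.zeros_like(m); cv2.circle(w,tuple(int(a) for a in seed),r,1,-1); m&=w
    m=cv2.morphologyEx(m,cv2.MORPH_OPEN,np.ones((3,3)))
    cs,_=cv2.findContours(m,cv2.RETR_EXTERNAL,cv2.CHAIN_APPROX_NONE)
    c=max(cs,key=cv2.contourArea); (x,y),ax,a=cv2.fitEllipse(cv2.convexHull(c)); return (x,y),ax
E
python3 - <<'E'
from h import *
import cv2
t=shot("top"); s=shot("side")
tops={"A":(228,148),"B":(279,155),"C":(275,202),"t1":(381,198),"t2":(437,202),"t3":(374,259)}
sides={"A":(205,231),"B":(226,197),"C":(271,210),"t1":(288,160),"t2":(302,134),"t3":(335,177)}
for k in tops:
    a,ax=lid(t[0],tops[k],17); b,bx=lid(s[0],sides[k],15)
    z=.084 if k[0]=='t' else .1694
    print(k,np.round(a,1),np.round(ax,1),np.round(b,1),np.round(bx,1),np.round(tri([ray(*t[1:],a),ray(*s[1:],b)]),3),np.round(onz(*t[1:],a,z),3),np.round(onz(*s[1:],b,z),3))
for p in [(247,254)]: print("sw",onz(*t[1:],p,.128))
for p in [(90,207),(168,196),(175,270),(95,284)]: print("tray",onz(*t[1:],p,.03))
print(onz(*t[1:],(227,206),.089+.03))
def up(n,im,x0,y0,x1,y1,f): cv2.imwrite(n,cv2.resize(im[y0:y1,x0:x1,::-1],None,fx=f,fy=f,interpolation=cv2.INTER_CUBIC))
up("pics/c1.png",t[0],195,125,470,285,2.9)
E
```

```text
A [226.1 147.7] [29.1 31.4] [204.8 229.6] [24.4 29.1] [0.656 0.07  0.172] [0.66  0.071 0.169] [0.654 0.069 0.169]
B [278.7 152.2] [27.9 31.9] [225.6 195.3] [18.4 26.3] [ 0.646 -0.046  0.164] [ 0.645 -0.046  0.169] [ 0.643 -0.041  0.169]
C [274.5 201.5] [31.6 33.4] [270.6 207.9] [19.2 26.9] [ 0.533 -0.034  0.164] [ 0.535 -0.034  0.169] [ 0.529 -0.03   0.169]
t1 [383.5 199. ] [25.5 26.9] [287.6 160.3] [13.7 21.5] [ 0.549 -0.292  0.08 ] [ 0.548 -0.291  0.084] [ 0.547 -0.287  0.084]
t2 [438.5 203.8] [24.6 27.4] [302.6 133. ] [12.3 20.4] [ 0.532 -0.42   0.081] [ 0.533 -0.419  0.084] [ 0.531 -0.416  0.084]
t3 [374.4 260. ] [27.4 28.1] [335.4 176.5] [14.7 22.2] [ 0.405 -0.26   0.081] [ 0.405 -0.259  0.084] [ 0.405 -0.257  0.084]
sw [0.4253653  0.03159004 0.128     ]
tray [0.56212985 0.4437244  0.03      ]
tray [0.58424424 0.24266144 0.03      ]
tray [0.39641569 0.22140491 0.03      ]
tray [0.36759817 0.42064727 0.03      ]
[0.53724188 0.07721525 0.119     ]
```

View pics/c1.png

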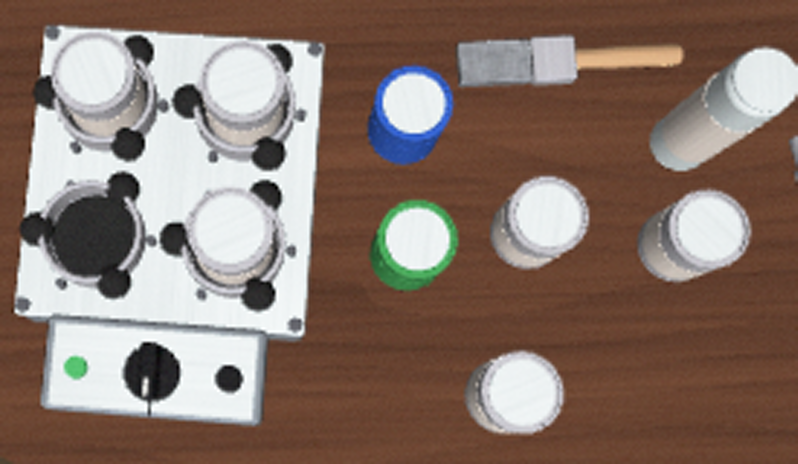

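The choice is clear in the crop: the bare tins, not the blue or green ones. First I go over the shaker for a wrist look.

```bash
cat >> h.py <<'E'
def go(x,y,z,yaw=0):
    T=tool(); d=T[:3,:3].T@(np.array([x,y,z])-T[:3,3]); cy=np.degrees(np.arctan2(T[1,0],T[0,0]))
    r=(cy-yaw+180)%360-180
    print("shift cm",np.round(d*100,2),"roll",round(r,1),"q6",round(float(np.degrees(ctrl.get_obs()["q"][5])),1))
E
python3 -m pendant '[[10,-10,-2,3],[20,-20,-5,6],[24,-24,-8,13],[28,-28,-8,13.4],[32,-32,-8,13.4],[36,-36,-8,13.4],[40,-39,-8,13.4],[42,-42,-8,13.4],[44,-44,-8,13.4],[48,-47,-8,13.4],[49,-47.8,-8,13.4],[49,-47.8,-8,13.4]]'
python3 - <<'E'
from h import *
go(.5,.02,.33)
t=shot("top"); print(onz(*t[1:],(427,175),0.005),onz(*t[1:],(458,153),.19))
E
```

```text
time_s: 1.2
eef_pos: [0.3963, -0.1375, 0.32]
eef_rot: [0.0, 1.0, 0.0, 0.0]
wrist_force: [1.3, -0.5, 0.3]
opening: 1.002
grasp_force: 0.0
shift cm [ 10.38 -15.75  -1.  ] roll 0.0 q6 54.5
[ 0.62279661 -0.42695712  0.005     ] [ 0.62315694 -0.42876155  0.19      ]
```

```bash
python3 -m pendant '[[2,-3,-0.5,0],[5,-7,-1,0],[8,-11,-1,0],[10.4,-14,-1,0],[10.4,-15.7,-1,0],[10.4,-15.7,-1,0],[10.4,-15.7,-1,0]]'
python3 - <<'E'
from h import *
w=shot("wrist","w1")
for n,p in {"A":(.657,.070,.169),"B":(.645,-.045,.169),"C":(.532,-.033,.169),"D":(.544,.082,.089),"sw":(.425,.035,.128)}.items(): print(n,proj(*w[1:],p))
E
```

```text
time_s: 1.83
eef_pos: [0.4997, 0.019, 0.3291]
eef_rot: [-0.0, 1.0, 0.002, -0.001]
wrist_force: [0.2, -0.4, 0.1]
opening: 0.996
grasp_force: 0.0
A [209.410104   -18.48663774]
B [367.69194168   0.96624411]
C [342.97798889 155.91035023]
D [218.66712415 133.89779979]
sw [263.34709532 255.85249656]
```

View pics/w1.png

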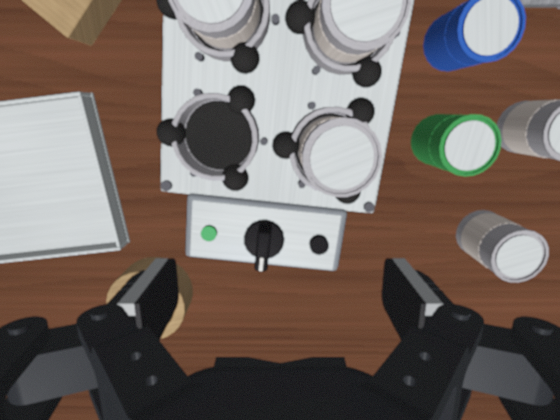

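The wrist view shows the C lid at (340,153), predicted (343,156), the empty socket D at (219,135), and the switch bar at (263,242) pointing along world x. I refine C's lid and then reach.

Run:
```python
from h import *
t=shot("top");w=shot("wrist")
for n,a,b,r1,r2 in [("C",(340,154),(275,201),45,17)]:
    e,ax=lid(w[0],a,r1); f,_=lid(t[0],b,r2)
    P=tri([ray(*w[1:],e),ray(*t[1:],f)]); print(n,np.round(e,1),np.round(ax,1),np.round(P,4),np.round(onz(*w[1:],e,.169),4))
sw=[ray(*w[1:],(263.5,243)),ray(*t[1:],(247,254))]; print("sw",tri(sw))
go(.532,-.033,.22)
```

```text
C [342.4 156.9] [81. 88.] [ 0.5278 -0.0388  0.1464] [ 0.5307 -0.0346  0.169 ]
sw [0.42698613 0.0346282  0.09856885]
shift cm [ 3.27  4.97 10.94] roll 0.0 q6 78.3
```

```bash
python3 -m pendant '[[1.6,2.6,3,0],[3.2,5.25,6,0],[3.2,5.25,8,0],[3.2,5.25,10,0],[3.2,5.25,12,0],[3.2,5.25,14,0],[3.2,5.25,16,0],[3.2,5.25,17.5,0],[3.2,5.25,18.3,0],[3.2,5.25,18.3,0]]'
python3 -m pendant '[[0,0,0,0],[0,0,0,0],[0,0,0,0],[0,0,0,0],[0,0,0,0],[0,0,0,0]]' 0
python3 -m pendant '[[0,0,-0.1,7],[0,0,-0.2,14],[0,0,-0.3,21],[0,0,-0.4,28],[0,0,-0.5,35],[0,0,-0.6,28],[0,0,-0.7,21],[0,0,-0.8,14],[0,0,-0.9,7],[0,0,-1,0]]'
```

```text
time_s: 2.82
eef_pos: [0.5301, -0.0357, 0.1449]
eef_rot: [-0.0, 1.0, -0.001, -0.002]
wrist_force: [-0.1, -0.0, 0.6]
opening: 1.004
grasp_force: 0.0
time_s: 3.32
eef_pos: [0.5322, -0.0331, 0.1485]
eef_rot: [-0.002, 1.0, 0.0, 0.001]
wrist_force: [-2.3, 8.8, 5.0]
opening: 0.731
grasp_force: 66.3
time_s: 4.15
eef_pos: [0.5315, -0.0332, 0.1566]
eef_rot: [-0.002, 1.0, 0.002, 0.0]
wrist_force: [2.3, 8.5, -7.6]
opening: 0.731
grasp_force: 67.5
```

```bash
python3 -m pendant '[[0,0,-0.1,-7],[0,0,-0.2,-14],[0,0,-0.3,-21],[0,0,-0.4,-28],[0,0,-0.5,-35],[0,0,-0.6,-28],[0,0,-0.7,-21],[0,0,-0.8,-14],[0,0,-0.9,-7],[0,0,-1,0]]'
python3 -m pendant '[[0,0,-0.1,7],[0,0,-0.2,14],[0,0,-0.3,21],[0,0,-0.4,28],[0,0,-0.5,35],[0,0,-0.6,28],[0,0,-0.7,21],[0,0,-0.8,14],[0,0,-0.9,7],[0,0,-1,0]]'
python3 -m pendant '[[0,0,-0.1,-7],[0,0,-0.2,-14],[0,0,-0.3,-7],[0,0,-0.5,0],[0,0,-2,0],[0,0,-5,0],[0,0,-9,0],[0,0,-11.5,0],[0,0,-11.5,0]]'
python3 -c "
from h import *
c=np.array([.4777,.332]);u=np.array([.9935,.114]);v=np.array([-.114,.9935])
for a,b in [(.052,.052),(.052,-.052),(-.052,0)]: print(c+a*u+b*v); go(*(c+a*u+b*v),.3)"
```

```text
time_s: 4.98
eef_pos: [0.5317, -0.0332, 0.1665]
eef_rot: [-0.001, 1.0, -0.002, 0.0]
wrist_force: [3.4, 4.5, -10.3]
opening: 0.733
grasp_force: 68.2
time_s: 5.82
eef_pos: [0.5315, -0.0332, 0.1767]
eef_rot: [-0.002, 1.0, 0.003, 0.0]
wrist_force: [0.2, 9.4, -6.2]
opening: 0.734
grasp_force: 68.8
time_s: 6.57
eef_pos: [0.5349, -0.0358, 0.2998]
eef_rot: [0.002, 1.0, 0.001, 0.006]
wrist_force: [0.2, -0.4, -1.4]
opening: 0.732
grasp_force: 69.0
[0.523434 0.38959 ]
shift cm [ -1.1  -42.54  -0.2 ] roll 0.1 q6 73.4
[0.53529  0.286266]
shift cm [  0.08 -32.21  -0.14] roll 0.1 q6 73.4
[0.426038 0.326072]
shift cm [-10.84 -36.2   -0.3 ] roll 0.1 q6 73.4
```

```bash
python3 -m pendant '[[0,-4,0,0],[0,-8,0,0],[-0.5,-12,0,0],[-0.5,-16,0,0],[-0.5,-20,0,0],[-1,-24,0,0],[-1,-28,0,0],[-1.1,-32,0,0],[-1.1,-36,0,0],[-1.1,-40,0,0],[-1.1,-42.5,0,0],[-1.1,-42.5,0,0]]'
python3 -c "
from h import *
go(.523,.390,.069)"
```

```text
time_s: 7.57
eef_pos: [0.5188, 0.3949, 0.2909]
eef_rot: [-0.001, 1.0, 0.003, -0.0]
wrist_force: [0.1, -0.9, -2.9]
opening: 0.736
grasp_force: 69.0
shift cm [ 0.43  0.54 22.19] roll 0.3 q6 116.5
```

```bash
python3 -m pendant '[[0,0,4,0],[0,0,8,0],[0.2,0.2,12,0],[0.2,0.2,15,0],[0.2,0.2,18,0],[0.2,0.2,20,0],[0.2,0.2,21.5,0],[0.2,0.2,21.8,0],[0.2,0.2,22.1,0],[0.2,0.2,22.1,0]]'
python3 -c "
from h import *
shot('wrist','w2')"
```

```text
time_s: 8.4
eef_pos: [0.523, 0.3883, 0.0715]
eef_rot: [-0.0, 1.0, 0.0, 0.001]
wrist_force: [-0.3, -0.3, -2.0]
opening: 0.732
grasp_force: 69.2
```

View pics/w2.png

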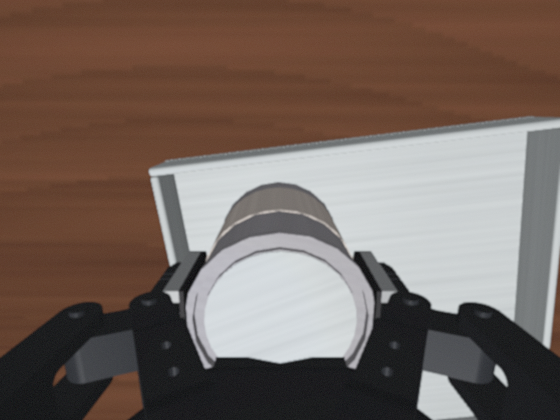

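The tin is held upright inside the tray's top-left corner, clear of the walls. I set it down.

```bash
python3 -m pendant '[[0,0,0.1,0],[0,0,0.2,0],[0,0,0.3,0],[0,0,0.35,0],[0,0,0.35,0]]'
python3 -m pendant '[[0,0,0,0],[0,0,0,0],[0,0,0,0],[0,0,0,0],[0,0,0,0]]' 1
python3 -m pendant '[[0,0,-2,0],[0,0,-6,0],[0,0,-10,0],[0,0,-14,0],[0,0,-18,0],[0,0,-22,0],[0,0,-23.5,0],[0,0,-23.5,0]]'
python3 -c "
from h import *
go(.56,.05,.31)"
```

```text
time_s: 8.87
eef_pos: [0.5232, 0.3886, 0.0692]
eef_rot: [-0.0, 1.0, 0.001, 0.001]
wrist_force: [-1.9, -0.2, 5.6]
opening: 0.734
grasp_force: 70.2
time_s: 9.28
eef_pos: [0.5223, 0.3881, 0.067]
eef_rot: [0.0, 1.0, 0.0, -0.0]
wrist_force: [0.1, -0.0, -0.2]
opening: 0.997
grasp_force: 0.0
time_s: 9.95
eef_pos: [0.5244, 0.3892, 0.3089]
eef_rot: [-0.002, 1.0, 0.001, 0.005]
wrist_force: [0.2, 0.0, 0.9]
opening: 0.997
grasp_force: 0.0
shift cm [ 3.52 33.93 -0.23] roll 0.1 q6 116.1
```

```bash
python3 -m pendant '[[0.5,4,0,0],[1,8,0,0],[1.5,12,0,0],[2,16,0,0],[2.5,20,0,0],[3,24,0,0],[3.5,28,0,0],[3.5,32,0,0],[3.5,33.9,0,0],[3.5,33.9,0,0],[3.5,33.9,0,0]]'
python3 - <<'E'
from h import *
w=shot("wrist","w3")
for n,p in {"A":(.657,.070,.1705),"B":(.645,-.045,.1705)}.items():
    s=proj(*w[1:],p); e,ax=lid(w[0],s,52); print(n,s,np.round(e,1),np.round(ax,1),np.round(onz(*w[1:],e,.1705),4))
go(.656,.070,.147)
E
```

```text
time_s: 10.87
eef_pos: [0.5572, 0.0481, 0.3008]
eef_rot: [-0.0, 1.0, -0.001, -0.001]
wrist_force: [-0.1, 0.3, 0.9]
opening: 0.998
grasp_force: 0.0
A [246.9009277   61.92949477] [245.4  60.4] [101.9 103.6] [0.658  0.071  0.1705]
B [413.82697466  80.22868505] [410.6  76.6] [ 86.9 103.9] [ 0.6474 -0.0426  0.1705]
shift cm [ 9.9  -2.07 15.39] roll -0.0 q6 82.9
```

View pics/w3.png

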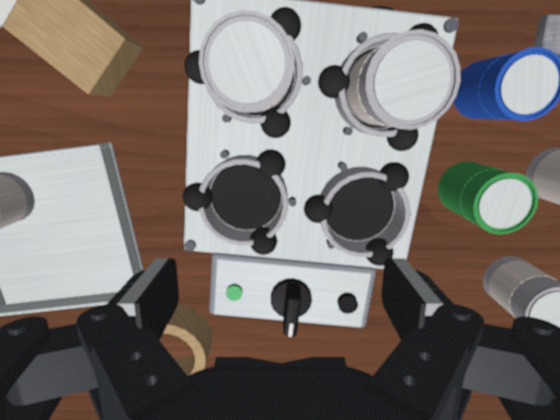

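Both remaining mixed tins are confirmed: A's lid at (245,60) gives (.657,.071) and B's at (411,77) gives (.646,-.044). Sockets C and D are empty. I take A.

```bash
python3 -m pendant '[[3,-1,1,0],[6,-2,3,0],[9,-2.2,5,0],[10,-2.2,7,0],[10,-2.2,9,0],[10,-2.2,11,0],[10,-2.2,13,0],[10,-2.2,14.5,0],[10,-2.2,15.3,0],[10,-2.2,15.3,0]]'
python3 -m pendant '[[0,0,0,0],[0,0,0,0],[0,0,0,0],[0,0,0,0],[0,0,0,0],[0,0,0,0]]' 0
python3 -m pendant '[[0,0,-0.1,7],[0,0,-0.2,14],[0,0,-0.3,21],[0,0,-0.4,28],[0,0,-0.5,35],[0,0,-0.6,28],[0,0,-0.7,21],[0,0,-0.8,14],[0,0,-0.9,7],[0,0,-1,0]]'
python3 -m pendant '[[0,0,-0.1,-7],[0,0,-0.2,-14],[0,0,-0.3,-21],[0,0,-0.4,-28],[0,0,-0.5,-35],[0,0,-0.6,-28],[0,0,-0.7,-21],[0,0,-0.8,-14],[0,0,-0.9,-7],[0,0,-1,0]]'
python3 -m pendant '[[0,0,-0.1,7],[0,0,-0.2,14],[0,0,-0.3,21],[0,0,-0.4,28],[0,0,-0.5,35],[0,0,-0.6,28],[0,0,-0.7,21],[0,0,-0.8,14],[0,0,-0.9,7],[0,0,-1,0]]'
python3 -m pendant '[[0,0,-0.1,-7],[0,0,-0.2,-14],[0,0,-0.3,-7],[0,0,-0.5,0],[0,0,-2,0],[0,0,-5,0],[0,0,-9,0],[0,0,-11.5,0],[0,0,-11.5,0]]'
python3 -c "
from h import *
go(.535,.286,.3)"
```

```text
time_s: 11.75
eef_pos: [0.6558, 0.073, 0.1461]
eef_rot: [-0.0, 1.0, 0.001, -0.002]
wrist_force: [-0.1, -0.6, 0.6]
opening: 1.002
grasp_force: 0.0
time_s: 12.25
eef_pos: [0.6585, 0.0713, 0.1503]
eef_rot: [-0.0, 1.0, 0.001, 0.001]
wrist_force: [1.3, 1.1, 3.0]
opening: 0.74
grasp_force: 67.0
time_s: 13.08
eef_pos: [0.6576, 0.0712, 0.1575]
eef_rot: [-0.001, 1.0, 0.002, -0.0]
wrist_force: [4.4, 1.1, -7.9]
opening: 0.735
grasp_force: 67.6
time_s: 13.92
eef_pos: [0.6575, 0.071, 0.1672]
eef_rot: [0.0, 1.0, -0.002, -0.0]
wrist_force: [4.5, 0.1, -9.6]
opening: 0.735
grasp_force: 68.1
time_s: 14.75
eef_pos: [0.6576, 0.0711, 0.1775]
eef_rot: [-0.001, 1.0, 0.002, -0.0]
wrist_force: [4.3, 1.1, -7.3]
opening: 0.736
grasp_force: 68.5
time_s: 15.5
eef_pos: [0.6602, 0.0711, 0.3014]
eef_rot: [0.0, 1.0, 0.0, 0.005]
wrist_force: [1.1, -0.4, -1.5]
opening: 0.735
grasp_force: 69.0
shift cm [-1.251e+01 -2.150e+01 -1.000e-02] roll 0.0 q6 85.9
```

```bash
python3 -m pendant '[[-1.7,-3,0,0],[-3.5,-6,0,0],[-5.3,-9,0,0],[-7,-12,0,0],[-8.7,-15,0,0],[-10.5,-18,0,0],[-12.5,-21.5,0,0],[-12.5,-21.5,0,0],[-12.5,-21.5,0,0],[-12.5,-21.5,0,0]]'
python3 -m pendant '[[0,0,4,0],[0,0,8,0],[0,0,12,0],[0,0,15,0],[0,0,18,0],[0,0,20,0],[0,0,21.5,0],[0,0,22.3,0],[0,0,22.6,0],[0,0,22.8,0],[0,0,22.8,0]]'
python3 -c "
from h import *
go(.535,.286,.0685)"
```

```text
time_s: 16.33
eef_pos: [0.5318, 0.286, 0.2927]
eef_rot: [0.0, 1.0, 0.001, -0.001]
wrist_force: [-0.1, 0.1, -2.8]
opening: 0.741
grasp_force: 69.0
time_s: 17.25
eef_pos: [0.5325, 0.2843, 0.0688]
eef_rot: [0.001, 1.0, -0.0, -0.001]
wrist_force: [-12.7, -6.6, 21.1]
opening: 0.734
grasp_force: 70.9
shift cm [ 0.25 -0.17  0.03] roll -0.0 q6 106.9
```

```bash
python3 -m pendant '[[0,0,-0.3,0],[0,0,-0.3,0]]'
python3 -m pendant '[[0,0,0,0],[0,0,0,0],[0,0,0,0],[0,0,0,0],[0,0,0,0]]' 1
python3 -m pendant '[[0,0,-2,0],[0,0,-6,0],[0,0,-10,0],[0,0,-14,0],[0,0,-18,0],[0,0,-21,0],[0,0,-23,0],[0,0,-23,0]]'
python3 -c "
from h import *
go(.6465,-.044,.149)"
```

```text
time_s: 17.42
eef_pos: [0.5339, 0.2854, 0.0703]
eef_rot: [-0.0, 1.0, -0.0, 0.001]
wrist_force: [0.1, -0.2, -3.0]
opening: 0.735
grasp_force: 69.5
time_s: 17.83
eef_pos: [0.5325, 0.2862, 0.069]
eef_rot: [-0.0, 1.0, 0.0, 0.0]
wrist_force: [1.0, -0.9, -0.3]
opening: 0.996
grasp_force: 0.0
time_s: 18.5
eef_pos: [0.5347, 0.287, 0.3056]
eef_rot: [-0.002, 1.0, 0.001, 0.005]
wrist_force: [0.4, -0.1, 0.5]
opening: 0.998
grasp_force: 0.0
shift cm [10.99 33.16 15.67] roll 0.1 q6 107.0
```

```bash
python3 -m pendant '[[1.3,4,0,0],[2.6,8,0,0],[4,12,0,0],[5.3,16,0,0],[6.6,20,0,0],[8,24,0,0],[9.3,28,0,0],[10.6,32,0,0],[11.1,33.1,0,0],[11.1,33.1,0,0],[11.1,33.1,0,0]]'
python3 -c "
from h import *
go(.6465,-.044,.149)"
```

```text
time_s: 19.42
eef_pos: [0.6434, -0.0453, 0.2978]
eef_rot: [-0.001, 1.0, -0.0, -0.001]
wrist_force: [-0.4, 1.0, -0.0]
opening: 0.998
grasp_force: 0.0
shift cm [ 0.34 -0.11 14.88] roll -0.1 q6 75.5
```

```bash
python3 -m pendant '[[0.3,0,3,0],[0.3,0,6,0],[0.3,0,9,0],[0.3,0,11,0],[0.3,0,13,0],[0.3,0,14.2,0],[0.3,0,14.8,0],[0.3,0,14.8,0]]'
python3 -m pendant '[[0,0,0,0],[0,0,0,0],[0,0,0,0],[0,0,0,0],[0,0,0,0],[0,0,0,0]]' 0
python3 -m pendant '[[0,0,-0.1,7],[0,0,-0.2,14],[0,0,-0.3,21],[0,0,-0.4,28],[0,0,-0.5,35],[0,0,-0.6,28],[0,0,-0.7,21],[0,0,-0.8,14],[0,0,-0.9,7],[0,0,-1,0]]'
python3 -m pendant '[[0,0,-0.1,-7],[0,0,-0.2,-14],[0,0,-0.3,-21],[0,0,-0.4,-28],[0,0,-0.5,-35],[0,0,-0.6,-28],[0,0,-0.7,-21],[0,0,-0.8,-14],[0,0,-0.9,-7],[0,0,-1,0]]'
python3 -m pendant '[[0,0,-0.1,7],[0,0,-0.2,14],[0,0,-0.3,21],[0,0,-0.4,28],[0,0,-0.5,35],[0,0,-0.6,28],[0,0,-0.7,21],[0,0,-0.8,14],[0,0,-0.9,7],[0,0,-1,0]]'
python3 -m pendant '[[0,0,-0.1,-7],[0,0,-0.2,-14],[0,0,-0.3,-7],[0,0,-0.5,0],[0,0,-2,0],[0,0,-5,0],[0,0,-9,0],[0,0,-11.5,0],[0,0,-11.5,0],[0,0,-11.5,0]]'
python3 -c "
from h import *
go(.428,.325,.3)"
```

```text
time_s: 20.08
eef_pos: [0.6458, -0.0433, 0.1497]
eef_rot: [-0.0, 1.0, 0.001, -0.001]
wrist_force: [-0.6, 0.1, -0.2]
opening: 1.0
grasp_force: 0.0
time_s: 20.58
eef_pos: [0.6479, -0.0441, 0.1527]
eef_rot: [-0.0, 1.0, 0.001, 0.002]
wrist_force: [2.2, 4.2, 2.7]
opening: 0.731
grasp_force: 67.0
time_s: 21.42
eef_pos: [0.6469, -0.0441, 0.1602]
eef_rot: [-0.001, 1.0, 0.002, 0.0]
wrist_force: [4.2, 5.2, -8.0]
opening: 0.739
grasp_force: 67.6
time_s: 22.25
eef_pos: [0.6469, -0.0443, 0.1699]
eef_rot: [-0.0, 1.0, -0.002, 0.0]
wrist_force: [5.1, 1.4, -9.7]
opening: 0.734
grasp_force: 68.1
time_s: 23.08
eef_pos: [0.6469, -0.0442, 0.1802]
eef_rot: [-0.001, 1.0, 0.003, 0.0]
wrist_force: [2.9, 4.4, -6.3]
opening: 0.733
grasp_force: 68.7
time_s: 23.92
eef_pos: [0.6474, -0.0455, 0.2982]
eef_rot: [0.001, 1.0, 0.0, 0.002]
wrist_force: [0.0, -0.3, -3.9]
opening: 0.735
grasp_force: 69.1
shift cm [-21.92 -37.06  -0.32] roll 0.0 q6 75.5
```

```bash
python3 -m pendant '[[-2,-3.3,0,0],[-4,-6.7,0,0],[-6,-10,0,0],[-8,-13.4,0,0],[-10,-16.8,0,0],[-12,-20.1,0,0],[-14,-23.5,0,0],[-16,-26.8,0,0],[-18,-30.2,0,0],[-20,-33.5,0,0],[-21.9,-37,0,0],[-21.9,-37,0,0]]'
python3 -m pendant '[[0,0,0,0],[0,0,3,0],[0,0,7,0],[0,0,11,0],[0,0,14,0],[0,0,17,0],[0,0,19,0],[0,0,20,0],[0,0,20,0]]'
python3 -c "
from h import *
go(.428,.325,.0705)"
```

```text
time_s: 24.92
eef_pos: [0.4223, 0.3296, 0.2936]
eef_rot: [-0.0, 1.0, 0.003, -0.003]
wrist_force: [0.3, -0.9, -3.1]
opening: 0.733
grasp_force: 69.0
time_s: 25.67
eef_pos: [0.4256, 0.3227, 0.0925]
eef_rot: [0.002, 1.0, -0.0, -0.003]
wrist_force: [-0.8, -0.5, -2.9]
opening: 0.735
grasp_force: 69.1
shift cm [ 0.26 -0.24  2.2 ] roll -0.0 q6 114.5
```

```bash
python3 -m pendant '[[0.2,-0.2,0.5,0],[0.2,-0.2,1,0],[0.2,-0.2,1.5,0],[0.2,-0.2,1.8,0],[0.2,-0.2,2,0],[0.2,-0.2,2.15,0],[0.2,-0.2,2.15,0]]'
python3 -m pendant '[[0,0,0,0],[0,0,0,0],[0,0,0,0],[0,0,0,0],[0,0,0,0]]' 1
python3 -m pendant '[[0,0,-2,0],[0,0,-6,0],[0,0,-10,0],[0,0,-14,0],[0,0,-18,0],[0,0,-21,0],[0,0,-22,0],[0,0,-22,0]]'
python3 -c "
from h import *
go(.47,-.27,.3)
shot('wrist','w4')"
```

```text
time_s: 26.25
eef_pos: [0.4292, 0.3271, 0.0745]
eef_rot: [0.0, 1.0, 0.001, -0.0]
wrist_force: [0.2, -0.3, -1.7]
opening: 0.737
grasp_force: 69.1
time_s: 26.67
eef_pos: [0.4296, 0.3272, 0.075]
eef_rot: [-0.0, 1.0, 0.0, 0.0]
wrist_force: [0.2, 0.9, -0.4]
opening: 1.002
grasp_force: 0.0
time_s: 27.33
eef_pos: [0.4309, 0.3278, 0.2985]
eef_rot: [-0.002, 1.0, 0.0, 0.003]
wrist_force: [0.3, -0.4, 0.2]
opening: 0.999
grasp_force: 0.0
shift cm [ 3.85 59.78 -0.31] roll 0.1 q6 114.6
```

View pics/w4.png

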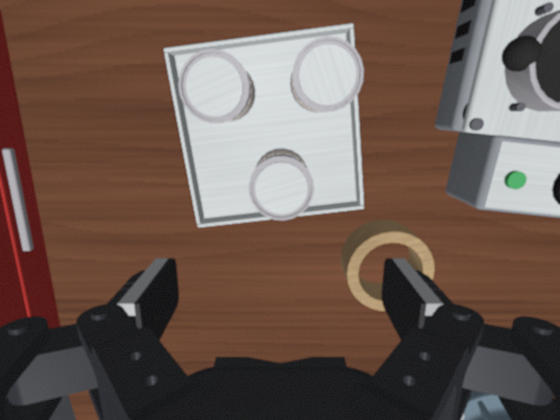

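All three mixed tins stand upright in the tray, at (215,87), (328,74) and (281,187). Next, the waiting tins.

```bash
python3 -m pendant '[[0,4.1,0,0],[0,8.2,0,0],[0,12.3,0,0],[0,16.4,0,0],[0,20.5,0,0],[0,24.6,0,0],[0,28.7,0,0],[1,32.8,0,0],[1,36.9,0,0],[2,41,0,0],[3,45,0,0],[3.5,48,0,0]]'
python3 -m pendant '[[0,3,0,0],[0,7,0,0],[0,11,0,0],[0,11.8,0,0],[0,11.8,0,0],[0,11.8,0,0]]'
python3 - <<'E'
from h import *
w=shot("wrist","w5");t=shot("top","t5")
print(tool()[:3,3])
for n,p in {"t1":(.548,-.290,.084),"t2":(.532,-.418,.084),"t3":(.405,-.259,.084)}.items():
    s=proj(*w[1:],p); print(n,s)
    if n=="t3": continue
    try: e,ax=lid(w[0],s,45); print(np.round(e,1),np.round(ax,1),np.round(onz(*w[1:],e,.084),4))
    except Exception as x: print(x)
go(.548,-.290,.0655)
E
```

```text
time_s: 28.38
eef_pos: [0.464, -0.1557, 0.2917]
eef_rot: [-0.001, 1.0, -0.0, -0.002]
wrist_force: [-0.3, 0.1, 0.1]
opening: 1.002
grasp_force: 0.0
time_s: 28.88
eef_pos: [0.464, -0.2701, 0.2921]
eef_rot: [-0.002, 1.0, -0.0, -0.002]
wrist_force: [0.6, 0.2, -0.5]
opening: 1.0
grasp_force: 0.0
[ 0.46463348 -0.26915059  0.29330831]
t1 [301.90546689  91.78461373]
[301.8  89.5] [70.2 74.2] [ 0.5499 -0.2899  0.084 ]
t2 [440.22738292 109.90874178]
[439.1 107.1] [61.7 74.3] [ 0.5345 -0.4166  0.084 ]
t3 [269.30472885 238.59391629]
shift cm [ 8.37  2.15 22.76] roll 0.1 q6 47.1
```

View pics/w5.png

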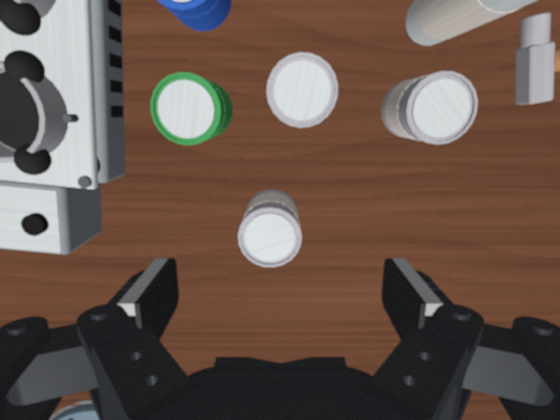

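The waiting tins match the predictions: t1 (302,90), t2 (439,107), t3 (270,238). I take t3 first.

```bash
python3 -m pendant '[[-3,-0.5,1,0],[-6,-1,3,0],[-6,-1,6,0],[-6,-1,10,0],[-6,-1,13,0],[-6,-1,16,0],[-6,-1,19,0],[-6,-1,21,0],[-6,-1,22.3,0],[-6,-1,22.8,0],[-6,-1,22.8,0]]'
python3 -m pendant '[[0,0,0,0],[0,0,0,0],[0,0,0,0],[0,0,0,0],[0,0,0,0],[0,0,0,0]]' 0
python3 -m pendant '[[0,0,-0.5,0],[0,0,-2,0],[0,0,-5,0],[0,0,-9,0],[0,0,-13,0],[0,0,-17,0],[0,0,-20.5,0],[0,0,-23,0],[0,0,-23,0],[0,0,-23,0]]'
python3 -c "
from h import *
go(.5318,-.0333,.2)"
```

```text
time_s: 29.9
eef_pos: [0.4045, -0.259, 0.0656]
eef_rot: [-0.001, 1.0, 0.001, -0.001]
wrist_force: [-0.7, 0.0, -0.5]
opening: 0.999
grasp_force: 0.0
time_s: 30.4
eef_pos: [0.4059, -0.2615, 0.0682]
eef_rot: [0.001, 1.0, 0.0, 0.001]
wrist_force: [0.5, 2.7, 7.8]
opening: 0.73
grasp_force: 66.5
time_s: 31.23
eef_pos: [0.4052, -0.2615, 0.2982]
eef_rot: [0.002, 1.0, 0.0, 0.001]
wrist_force: [-0.5, 0.2, -3.7]
opening: 0.734
grasp_force: 66.6
shift cm [ 12.65 -22.84   9.78] roll 0.0 q6 43.0
```

```bash
python3 -m pendant '[[1.5,-3,0,0],[3,-6,0,0],[4.5,-9,0,0],[6,-12,0,0],[8,-15,0,0],[10,-18,0,0],[12,-21,0,0],[12.7,-22.8,0,0],[12.7,-22.8,0,0],[12.7,-22.8,0,0],[12.7,-22.8,0,0]]'
python3 -c "
from h import *
go(.5318,-.0333,.188)"
```

```text
time_s: 32.15
eef_pos: [0.5306, -0.0331, 0.2947]
eef_rot: [-0.0, 1.0, 0.001, -0.002]
wrist_force: [0.7, -0.6, -2.5]
opening: 0.733
grasp_force: 67.3
shift cm [ 0.16  0.03 10.67] roll 0.1 q6 73.6
```

```bash
python3 -m pendant '[[0.1,0,3,0],[0.1,0,6,0],[0.1,0,8.5,0],[0.1,0,10,0],[0.1,0,10.6,0],[0.1,0,10.6,0],[0.1,0,10.6,0]]'
python3 -m pendant '[[0,0,0.1,7],[0,0,0.2,14],[0,0,0.3,21],[0,0,0.4,28],[0,0,0.5,35],[0,0,0.6,28],[0,0,0.7,21],[0,0,0.8,14],[0,0,0.9,7],[0,0,1,0]]'
python3 -m pendant '[[0,0,0.1,-7],[0,0,0.2,-14],[0,0,0.3,-21],[0,0,0.4,-28],[0,0,0.5,-35],[0,0,0.6,-28],[0,0,0.7,-21],[0,0,0.8,-14],[0,0,0.9,-7],[0,0,1,0]]'
```

```text
time_s: 32.73
eef_pos: [0.5328, -0.0338, 0.1911]
eef_rot: [0.0, 1.0, -0.0, 0.0]
wrist_force: [0.9, 0.3, -1.5]
opening: 0.734
grasp_force: 67.3
time_s: 33.57
eef_pos: [0.5324, -0.0337, 0.1828]
eef_rot: [0.001, 1.0, 0.003, -0.0]
wrist_force: [-8.5, -0.7, 4.8]
opening: 0.732
grasp_force: 67.7
time_s: 34.4
eef_pos: [0.532, -0.0318, 0.173]
eef_rot: [-0.001, 1.0, -0.002, -0.001]
wrist_force: [-8.1, 4.6, 8.2]
opening: 0.736
grasp_force: 67.8
```

```bash
python3 -m pendant '[[0,0,0.1,7],[0,0,0.2,14],[0,0,0.3,21],[0,0,0.4,28],[0,0,0.5,35],[0,0,0.6,28],[0,0,0.7,21],[0,0,0.8,14],[0,0,0.9,7],[0,0,1,0]]'
python3 -m pendant '[[0,0,0.1,-7],[0,0,0.2,-14],[0,0,0.3,-21],[0,0,0.4,-28],[0,0,0.5,-35],[0,0,0.6,-28],[0,0,0.7,-21],[0,0,0.8,-14],[0,0,0.8,-7],[0,0,0.8,0]]'
```

```text
time_s: 35.23
eef_pos: [0.5315, -0.0326, 0.1623]
eef_rot: [-0.001, 1.0, 0.002, -0.001]
wrist_force: [-9.4, 3.4, 5.5]
opening: 0.733
grasp_force: 67.8
time_s: 36.07
eef_pos: [0.5315, -0.0315, 0.1542]
eef_rot: [-0.001, 1.0, -0.001, -0.001]
wrist_force: [-8.8, 7.3, 4.6]
opening: 0.737
grasp_force: 67.7
```

```bash
python3 -m pendant '[[0,0,0.1,7],[0,0,0.15,14],[0,0,0.2,7],[0,0,0.25,0],[0,0,0.3,-7],[0,0,0.3,0],[0,0,0.3,0]]'
```

```text
time_s: 36.65
eef_pos: [0.5317, -0.0323, 0.1521]
eef_rot: [-0.001, 1.0, -0.002, -0.001]
wrist_force: [-13.7, 2.5, 10.5]
opening: 0.735
grasp_force: 68.4
```

```bash
python3 -m pendant '[[0,0,0.05,7],[0,0,0.1,14],[0,0,0.15,7],[0,0,0.2,0],[0,0,0.2,-7],[0,0,0.2,0],[0,0,0.2,0]]'
python3 -m pendant '[[0,0,-0.2,0],[0,0,-0.4,0],[0,0,-0.4,0]]'
python3 -m pendant '[[0,0,0,0],[0,0,0,0],[0,0,0,0],[0,0,0,0],[0,0,0,0]]' 1
python3 -m pendant '[[0,0,-2,0],[0,0,-5,0],[0,0,-9,0],[0,0,-13,0],[0,0,-15,0],[0,0,-15,0],[0,0,-15,0]]'
python3 - <<'E'
from h import *
go(.549,-.290,.3)
E
```

```text
time_s: 37.23
eef_pos: [0.5319, -0.0322, 0.1506]
eef_rot: [-0.001, 1.0, -0.002, -0.001]
wrist_force: [-14.2, 4.9, 13.9]
opening: 0.734
grasp_force: 68.9
time_s: 37.48
eef_pos: [0.5319, -0.0323, 0.154]
eef_rot: [-0.001, 1.0, -0.0, -0.001]
wrist_force: [-10.1, 5.4, 5.7]
opening: 0.732
grasp_force: 68.2
time_s: 37.9
eef_pos: [0.5333, -0.0332, 0.1522]
eef_rot: [0.0, 1.0, 0.0, 0.001]
wrist_force: [-0.2, 0.2, -0.8]
opening: 1.0
grasp_force: 0.0
time_s: 38.48
eef_pos: [0.5335, -0.0332, 0.3032]
eef_rot: [0.001, 1.0, 0.0, 0.002]
wrist_force: [-0.2, 0.3, -1.3]
opening: 1.0
grasp_force: 0.0
shift cm [ 1.53 25.69  0.35] roll 0.1 q6 73.7
```

The stiffness matched the platform springs (about 2.3 N/mm), so that tin is on the floor. Next is t1, with its position rechecked in case it was knocked.

```bash
python3 -m pendant '[[0,4,0,0],[0,8,0,0],[0,12,0,0],[-1,16,0,0],[-3,20,0,0],[-4,24,0,0],[-4,25.7,0,0],[-4,25.7,0,0],[-4,25.7,0,0],[-4,25.7,0,0]]'
python3 - <<'E'
from h import *
w=shot("wrist","w6")
for n,p in {"t1":(.549,-.290,.084),"t2":(.533,-.417,.084)}.items():
    s=proj(*w[1:],p); e,ax=lid(w[0],s,45); print(n,np.round(s),np.round(e,1),np.round(ax,1),np.round(onz(*w[1:],e,.084),4))
go(.549,-.290,.065)
E
```

```text
time_s: 39.32
eef_pos: [0.4925, -0.2889, 0.2999]
eef_rot: [-0.001, 1.0, 0.0, -0.001]
wrist_force: [-0.8, 0.3, -0.5]
opening: 1.0
grasp_force: 0.0
t1 [281. 123.] [281.  121.8] [66.9 68.8] [ 0.5499 -0.2899  0.084 ]
t2 [412. 140.] [412.2 137.9] [58.9 69.8] [ 0.5349 -0.4168  0.084 ]
shift cm [ 5.65  0.21 23.53] roll 0.1 q6 47.6
```

```bash
python3 -m pendant '[[3,0.1,2,0],[5.7,0.1,5,0],[5.7,0.1,9,0],[5.7,0.1,12,0],[5.7,0.1,15,0],[5.7,0.1,18,0],[5.7,0.1,20.5,0],[5.7,0.1,22.5,0],[5.7,0.1,23.4,0],[5.7,0.1,23.4,0],[5.7,0.1,23.4,0]]'
python3 -m pendant '[[0,0,0,0],[0,0,0,0],[0,0,0,0],[0,0,0,0],[0,0,0,0],[0,0,0,0]]' 0
python3 -m pendant '[[0,0,-0.5,0],[0,0,-2,0],[0,0,-5,0],[0,0,-9,0],[0,0,-13,0],[0,0,-17,0],[0,0,-20.5,0],[0,0,-23,0],[0,0,-23,0],[0,0,-23,0]]'
python3 -c "
from h import *
go(.6469,-.0443,.3)"
```

```text
time_s: 40.28
eef_pos: [0.5504, -0.29, 0.0679]
eef_rot: [-0.0, 1.0, 0.001, -0.0]
wrist_force: [-0.0, 0.1, -0.2]
opening: 1.001
grasp_force: 0.0
time_s: 40.78
eef_pos: [0.5514, -0.2915, 0.07]
eef_rot: [0.001, 1.0, 0.0, 0.002]
wrist_force: [-0.5, 2.1, 6.8]
opening: 0.735
grasp_force: 66.5
time_s: 41.62
eef_pos: [0.5503, -0.2913, 0.2994]
eef_rot: [0.001, 1.0, 0.0, 0.001]
wrist_force: [-0.9, -0.8, -4.9]
opening: 0.734
grasp_force: 66.7
shift cm [  9.68 -24.69  -0.09] roll 0.0 q6 51.2
```

```bash
python3 -m pendant '[[1.4,-3.5,0,0],[2.8,-7,0,0],[4.2,-10.5,0,0],[5.6,-14,0,0],[7,-17.5,0,0],[8.4,-21,0,0],[9.7,-24.7,0,0],[9.7,-24.7,0,0],[9.7,-24.7,0,0],[9.7,-24.7,0,0]]'
python3 -c "
from h import *
go(.6469,-.0443,.190)"
```

```text
time_s: 42.45
eef_pos: [0.6456, -0.0435, 0.2948]
eef_rot: [-0.0, 1.0, 0.001, -0.002]
wrist_force: [0.1, -0.0, -3.1]
opening: 0.734
grasp_force: 67.5
shift cm [ 0.18  0.09 10.48] roll 0.1 q6 75.6
```

```bash
python3 -m pendant '[[0.1,0,3,0],[0.1,0,6,0],[0.1,0,8.5,0],[0.1,0,9.9,0],[0.1,0,10.4,0],[0.1,0,10.4,0],[0.1,0,10.4,0]]'
python3 -m pendant '[[0,0,0.1,7],[0,0,0.2,14],[0,0,0.3,21],[0,0,0.4,28],[0,0,0.5,35],[0,0,0.6,28],[0,0,0.7,21],[0,0,0.8,14],[0,0,0.9,7],[0,0,1,0]]'
python3 -m pendant '[[0,0,0.1,-7],[0,0,0.2,-14],[0,0,0.3,-21],[0,0,0.4,-28],[0,0,0.5,-35],[0,0,0.6,-28],[0,0,0.7,-21],[0,0,0.8,-14],[0,0,0.9,-7],[0,0,1,0]]'
python3 -m pendant '[[0,0,0.1,7],[0,0,0.2,14],[0,0,0.3,21],[0,0,0.4,28],[0,0,0.5,35],[0,0,0.6,28],[0,0,0.7,21],[0,0,0.8,14],[0,0,0.9,7],[0,0,1,0]]'
```

```text
time_s: 43.03
eef_pos: [0.6483, -0.0446, 0.1947]
eef_rot: [0.0, 1.0, 0.0, 0.001]
wrist_force: [1.3, 0.3, -2.1]
opening: 0.732
grasp_force: 67.5
time_s: 43.87
eef_pos: [0.6489, -0.0443, 0.1864]
eef_rot: [0.001, 1.0, 0.003, 0.002]
wrist_force: [-1.6, 0.9, -1.4]
opening: 0.732
grasp_force: 67.2
time_s: 44.7
eef_pos: [0.6482, -0.0435, 0.1776]
eef_rot: [0.0, 1.0, -0.002, 0.001]
wrist_force: [-7.0, 1.1, 7.5]
opening: 0.734
grasp_force: 67.9
time_s: 45.53
eef_pos: [0.6481, -0.0441, 0.1672]
eef_rot: [0.0, 1.0, 0.003, 0.001]
wrist_force: [-6.9, 2.0, 4.7]
opening: 0.737
grasp_force: 68.0
```

```bash
python3 -m pendant '[[0,0,0.1,-7],[0,0,0.2,-14],[0,0,0.3,-21],[0,0,0.4,-28],[0,0,0.5,-35],[0,0,0.6,-28],[0,0,0.7,-21],[0,0,0.8,-14],[0,0,0.9,-7],[0,0,1,0]]'
python3 -m pendant '[[0,0,0.1,7],[0,0,0.15,14],[0,0,0.2,7],[0,0,0.25,0],[0,0,0.3,-7],[0,0,0.3,0],[0,0,0.3,0]]'
python3 -m pendant '[[0,0,0.05,7],[0,0,0.1,14],[0,0,0.15,7],[0,0,0.2,0],[0,0,0.2,-7],[0,0,0.2,0],[0,0,0.2,0]]'
```

```text
time_s: 46.37
eef_pos: [0.648, -0.0434, 0.1568]
eef_rot: [0.0, 1.0, -0.001, 0.0]
wrist_force: [-7.1, 1.3, 3.4]
opening: 0.734
grasp_force: 67.8
time_s: 46.95
eef_pos: [0.6481, -0.0438, 0.1544]
eef_rot: [0.0, 1.0, -0.002, 0.001]
wrist_force: [-8.5, 0.9, 6.2]
opening: 0.732
grasp_force: 68.2
time_s: 47.53
eef_pos: [0.6483, -0.0438, 0.1531]
eef_rot: [0.0, 1.0, -0.002, 0.001]
wrist_force: [-10.6, 0.8, 9.0]
opening: 0.733
grasp_force: 68.5
```

```bash
python3 -m pendant '[[0,0,0.05,7],[0,0,0.1,14],[0,0,0.15,7],[0,0,0.2,0],[0,0,0.2,-7],[0,0,0.2,0],[0,0,0.2,0]]'
python3 -m pendant '[[0,0,-0.2,0],[0,0,-0.4,0],[0,0,-0.4,0]]'
python3 -m pendant '[[0,0,0,0],[0,0,0,0],[0,0,0,0],[0,0,0,0],[0,0,0,0]]' 1
python3 -m pendant '[[0,0,-2,0],[0,0,-5,0],[0,0,-9,0],[0,0,-13,0],[0,0,-15,0],[0,0,-15,0],[0,0,-15,0]]'
python3 - <<'E'
from h import *
go(.455,-.417,.3)
E
```

```text
time_s: 48.12
eef_pos: [0.6485, -0.0437, 0.1518]
eef_rot: [0.0, 1.0, -0.002, 0.001]
wrist_force: [-11.1, 2.8, 12.9]
opening: 0.735
grasp_force: 68.9
time_s: 48.37
eef_pos: [0.6483, -0.0439, 0.1548]
eef_rot: [0.0, 1.0, -0.0, 0.001]
wrist_force: [-7.9, 1.8, 5.3]
opening: 0.735
grasp_force: 68.2
time_s: 48.78
eef_pos: [0.6482, -0.0439, 0.1512]
eef_rot: [0.0, 1.0, 0.001, 0.001]
wrist_force: [0.2, 0.2, 0.0]
opening: 0.997
grasp_force: 0.0
time_s: 49.37
eef_pos: [0.6486, -0.044, 0.3027]
eef_rot: [0.001, 1.0, 0.0, 0.002]
wrist_force: [0.9, 0.0, -1.1]
opening: 0.996
grasp_force: 0.0
shift cm [-19.39  37.28   0.23] roll 0.1 q6 75.6
```

```bash
python3 -m pendant '[[-2,3.5,0,0],[-4,7,0,0],[-6,10.5,0,0],[-8,14,0,0],[-10,17.5,0,0],[-11,21,0,0],[-13,24.5,0,0],[-15,28,0,0],[-17,31.5,0,0],[-19,35,0,0],[-19.3,37.2,0,0],[-19.3,37.2,0,0]]'
python3 -m pendant '[[0,0,0,0],[0,0,0,0],[0,0,0,0]]'
python3 - <<'E'
from h import *
w=shot("wrist","w7")
s=proj(*w[1:],(.534,-.417,.084)); e,ax=lid(w[0],s,42); print(np.round(s),np.round(e,1),np.round(ax,1),np.round(onz(*w[1:],e,.084),4))
go(.534,-.417,.3,180)
E
```

```text
time_s: 50.37
eef_pos: [0.4522, -0.4198, 0.2979]
eef_rot: [-0.001, 1.0, -0.002, -0.001]
wrist_force: [-0.1, -0.3, -0.8]
opening: 0.998
grasp_force: 0.0
time_s: 50.62
eef_pos: [0.4554, -0.4145, 0.2996]
eef_rot: [-0.001, 1.0, 0.001, -0.0]
wrist_force: [-0.2, 0.4, -0.3]
opening: 1.0
grasp_force: 0.0
[283.  99.] [284.7  98.4] [71. 74.] [ 0.5344 -0.419   0.084 ]
shift cm [ 7.84  0.27 -0.01] roll -179.8 q6 36.5
```

View pics/w7.png

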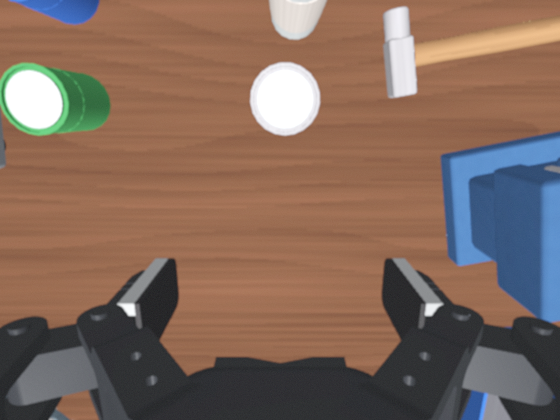

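t2 is in place at (285,98), with the spray can just beyond it at (297,15). I roll half a turn so the camera side faces away from the can.

```bash
python3 -m pendant '[[0,0,0,-7],[0,0,0,-14],[0,0,0,-21],[0,0,0,-28],[0,0,0,-35],[0,0,0,-42],[0,0,0,-49],[0,0,0,-56],[0,0,0,-63],[0,0,0,-70],[0,0,0,-77],[0,0,0,-84]]'
python3 -m pendant '[[0,0,0,-7],[0,0,0,-14],[0,0,0,-21],[0,0,0,-28],[0,0,0,-35],[0,0,0,-42],[0,0,0,-49],[0,0,0,-56],[0,0,0,-63],[0,0,0,-70],[0,0,0,-77],[0,0,0,-84]]'
python3 -m pendant '[[0,0,0,-7],[0,0,0,-12],[0,0,0,-12],[0,0,0,-12]]'
python3 - <<'E'
from h import *
go(.5345,-.418,.066,180)
E
```

```text
time_s: 51.67
eef_pos: [0.4558, -0.4146, 0.3007]
eef_rot: [0.0, 0.74, 0.672, 0.0]
wrist_force: [-0.1, -0.7, -0.8]
opening: 1.0
grasp_force: 0.0
time_s: 52.67
eef_pos: [0.4558, -0.4146, 0.3006]
eef_rot: [0.0, 0.1, 0.995, 0.0]
wrist_force: [0.4, -0.5, 0.2]
opening: 0.998
grasp_force: 0.0
time_s: 53.0
eef_pos: [0.4556, -0.415, 0.3006]
eef_rot: [0.0, 0.0, 1.0, 0.0]
wrist_force: [-0.4, -0.3, -0.4]
opening: 0.998
grasp_force: 0.0
shift cm [-7.89 -0.3  23.46] roll -0.0 q6 -143.3
```

```bash
python3 -m pendant '[[-3,-0.3,0,0],[-6,-0.3,0,0],[-7.9,-0.3,1,0],[-7.9,-0.3,3,0],[-7.9,-0.3,7,0],[-7.9,-0.3,11,0],[-7.9,-0.3,15,0],[-7.9,-0.3,18.5,0],[-7.9,-0.3,21,0],[-7.9,-0.3,22.8,0],[-7.9,-0.3,23.4,0],[-7.9,-0.3,23.4,0]]'
python3 -m pendant '[[0,0,0,0],[0,0,0,0],[0,0,0,0],[0,0,0,0],[0,0,0,0],[0,0,0,0]]' 0
python3 -m pendant '[[0,0,-0.5,0],[0,0,-2,0],[0,0,-5,0],[0,0,-9,0],[0,0,-13,0],[0,0,-17,0],[0,0,-20.5,0],[0,0,-23,0],[0,0,-23,0],[0,0,-23,0]]'
python3 -c "
from h import *
go(.5426,.0821,.3,180)"
```

```text
time_s: 54.0
eef_pos: [0.5333, -0.4174, 0.0644]
eef_rot: [-0.001, 0.0, 1.0, 0.002]
wrist_force: [0.1, 0.3, -0.4]
opening: 1.0
grasp_force: 0.0
time_s: 54.5
eef_pos: [0.5353, -0.42, 0.0692]
eef_rot: [0.002, -0.0, 1.0, -0.001]
wrist_force: [1.4, 1.6, 6.5]
opening: 0.734
grasp_force: 66.8
time_s: 55.33
eef_pos: [0.5344, -0.4193, 0.2993]
eef_rot: [0.001, -0.0, 1.0, -0.002]
wrist_force: [-0.4, 0.8, -4.3]
opening: 0.734
grasp_force: 66.5
shift cm [-0.86 50.14 -0.23] roll 0.1 q6 -138.2
```

```bash
python3 -m pendant '[[0,4,0,0],[0,8,0,0],[0,12,0,0],[0,16,0,0],[0,20,0,0],[0,24,0,0],[0,28,0,0],[0,32,0,0],[0,36,0,0],[0,40,0,0],[-0.4,44,0,0],[-0.8,48,0,0]]'
python3 -m pendant '[[0,2,0,0],[0,2.1,0,0],[0,2.1,0,0],[0,2.1,0,0]]'
python3 -c "
from h import *
go(.5426,.0821,.192,180)"
```

```text
time_s: 56.33
eef_pos: [0.5397, 0.0632, 0.2939]
eef_rot: [-0.002, -0.0, 1.0, 0.0]
wrist_force: [1.2, -0.3, -2.9]
opening: 0.736
grasp_force: 67.1
time_s: 56.67
eef_pos: [0.5406, 0.0817, 0.2947]
eef_rot: [-0.002, -0.001, 1.0, -0.0]
wrist_force: [0.3, -0.1, -3.4]
opening: 0.735
grasp_force: 67.3
shift cm [-0.23  0.04 10.27] roll 0.1 q6 -93.9
```

```bash
python3 -m pendant '[[-0.1,0,3,0],[-0.1,0,6,0],[-0.1,0,8.5,0],[-0.1,0,9.9,0],[-0.1,0,10.3,0],[-0.1,0,10.3,0],[-0.1,0,10.3,0]]'
python3 -m pendant '[[0,0,0.1,7],[0,0,0.2,14],[0,0,0.3,21],[0,0,0.4,28],[0,0,0.5,35],[0,0,0.6,28],[0,0,0.7,21],[0,0,0.8,14],[0,0,0.9,7],[0,0,1,0]]'
python3 -m pendant '[[0,0,0.1,-7],[0,0,0.2,-14],[0,0,0.3,-21],[0,0,0.4,-28],[0,0,0.5,-35],[0,0,0.6,-28],[0,0,0.7,-21],[0,0,0.8,-14],[0,0,0.9,-7],[0,0,1,0]]'
python3 -m pendant '[[0,0,0.1,7],[0,0,0.2,14],[0,0,0.3,21],[0,0,0.4,28],[0,0,0.5,35],[0,0,0.6,28],[0,0,0.7,21],[0,0,0.8,14],[0,0,0.9,7],[0,0,1,0]]'
```

```text
time_s: 57.25
eef_pos: [0.543, 0.0812, 0.1942]
eef_rot: [0.0, 0.0, 1.0, -0.0]
wrist_force: [0.8, -0.6, -2.6]
opening: 0.734
grasp_force: 67.3
time_s: 58.08
eef_pos: [0.5439, 0.0817, 0.1856]
eef_rot: [0.002, -0.003, 1.0, -0.0]
wrist_force: [-1.1, -0.0, -2.2]
opening: 0.736
grasp_force: 67.1
time_s: 58.92
eef_pos: [0.5442, 0.0825, 0.177]
eef_rot: [0.002, 0.002, 1.0, 0.0]
wrist_force: [-3.4, 2.6, 7.0]
opening: 0.734
grasp_force: 67.6
time_s: 59.75
eef_pos: [0.5442, 0.0822, 0.167]
eef_rot: [0.002, -0.002, 1.0, 0.001]
wrist_force: [-3.6, 2.0, 6.0]
opening: 0.734
grasp_force: 68.0
```

```bash
python3 -m pendant '[[0,0,0.1,-7],[0,0,0.2,-14],[0,0,0.3,-21],[0,0,0.4,-28],[0,0,0.5,-35],[0,0,0.6,-28],[0,0,0.7,-21],[0,0,0.8,-14],[0,0,0.9,-7],[0,0,1,0]]'
python3 -m pendant '[[0,0,0.1,7],[0,0,0.2,14],[0,0,0.3,7],[0,0,0.35,0],[0,0,0.4,-7],[0,0,0.4,0],[0,0,0.4,0]]'
python3 -m pendant '[[0,0,0.05,7],[0,0,0.1,14],[0,0,0.15,7],[0,0,0.2,0],[0,0,0.2,-7],[0,0,0.2,0],[0,0,0.2,0]]'
```

```text
time_s: 60.58
eef_pos: [0.5442, 0.0826, 0.1567]
eef_rot: [0.002, 0.002, 1.0, 0.0]
wrist_force: [-2.9, 0.9, 3.9]
opening: 0.731
grasp_force: 67.5
time_s: 61.17
eef_pos: [0.5443, 0.0823, 0.1528]
eef_rot: [0.002, 0.002, 1.0, 0.0]
wrist_force: [-2.8, 2.8, 5.3]
opening: 0.735
grasp_force: 67.9
time_s: 61.75
eef_pos: [0.5444, 0.0823, 0.1512]
eef_rot: [0.002, 0.002, 1.0, 0.0]
wrist_force: [-6.2, 2.6, 9.0]
opening: 0.736
grasp_force: 68.3
```

```bash
python3 -m pendant '[[0,0,0.05,7],[0,0,0.1,14],[0,0,0.15,7],[0,0,0.15,0],[0,0,0.15,-7],[0,0,0.15,0],[0,0,0.15,0]]'
python3 -m pendant '[[0,0,-0.2,0],[0,0,-0.4,0],[0,0,-0.4,0]]'
python3 -m pendant '[[0,0,0,0],[0,0,0,0],[0,0,0,0],[0,0,0,0],[0,0,0,0]]' 1
python3 -m pendant '[[0,0,-2,0],[0,0,-5,0],[0,0,-9,0],[0,0,-13,0],[0,0,-15,0],[0,0,-15,0],[0,0,-15,0]]'
python3 - <<'E'
from h import *
go(.35,.033,.3,180)
E
```

```text
time_s: 62.33
eef_pos: [0.5447, 0.0824, 0.1502]
eef_rot: [0.003, 0.002, 1.0, 0.0]
wrist_force: [-4.5, 3.3, 11.1]
opening: 0.734
grasp_force: 68.6
time_s: 62.58
eef_pos: [0.5446, 0.0824, 0.1533]
eef_rot: [0.003, 0.0, 1.0, 0.0]
wrist_force: [0.3, 4.2, 4.4]
opening: 0.733
grasp_force: 68.0
time_s: 63.0
eef_pos: [0.5425, 0.0819, 0.1498]
eef_rot: [-0.0, -0.0, 1.0, -0.0]
wrist_force: [0.7, -0.3, -0.1]
opening: 1.002
grasp_force: 0.0
time_s: 63.58
eef_pos: [0.5432, 0.082, 0.3014]
eef_rot: [0.002, -0.0, 1.0, -0.0]
wrist_force: [-0.2, 0.3, 0.3]
opening: 1.0
grasp_force: 0.0
shift cm [19.33 -4.88  0.08] roll 0.1 q6 -93.8
```

```bash
python3 -m pendant '[[3,-1.5,0,0],[6,-3,0,0],[9,-4.8,0,0],[10.3,-4.8,0,0],[10.3,-4.8,0,0],[10.3,-4.8,0,0]]'
python3 - <<'E'
from h import *
w=shot("wrist","w8"); np.savez("w8.npz",K=w[1],T=w[2]); print(tool()[:3,3])
for p in [(.425,.035,.128),(.425,.035,.085),(.5318,-.0333,.1694),(.6469,-.0443,.1694),(.5426,.0821,.1694)]: print(proj(*w[1:],p))
E
```

```text
time_s: 64.08
eef_pos: [0.439, 0.034, 0.2988]
eef_rot: [-0.001, -0.0, 1.0, 0.0]
wrist_force: [0.5, -0.9, -0.2]
opening: 1.0
grasp_force: 0.0
[0.43971456 0.03410273 0.29913598]
[281.29285509 174.48861098]
[281.07985363 166.76900255]
[198.86966973 310.87064036]
[194.68561097 421.8620981 ]
[337.70620669 322.23638839]
```

View pics/w8.png

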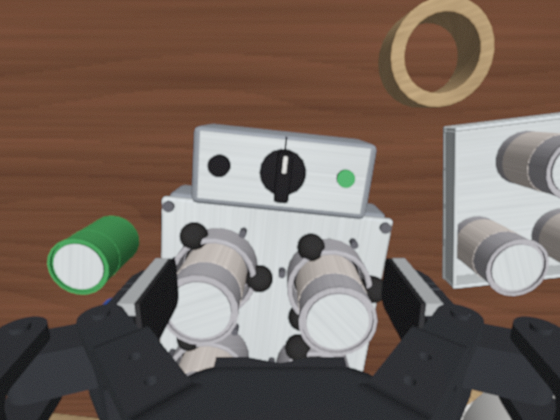

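The switch's disc is near (283,172) with the bar from (285,153) to (281,202), along the shaker's axis (about -5°). The predicted lid positions of the loaded tins match. One closer look, after aligning the yaw.

```bash
python3 -m pendant '[[0.5,0,3,3],[1,0,6,5.5],[1,0,8,5.5],[1,0,8,5.5],[1,0,8,5.5]]' 0.5
python3 - <<'E'
from h import *
w=shot("wrist"); T=tool(); print(T[:3,3])
d=np.load("w8.npz"); im8=cv2.imread("pics/w8.png")[:,:,::-1]
def disc(im,s,r):
    m=(cv2.cvtColor(im,cv2.COLOR_RGB2HSV)[...,2]<75).astype(np.uint8); k=np.zeros_like(m); cv2.circle(k,s,r,1,-1); m&=k
    c=max(cv2.findContours(m,cv2.RETR_EXTERNAL,cv2.CHAIN_APPROX_NONE)[0],key=cv2.contourArea); return c,cv2.minEnclosingCircle(c),cv2.boundingRect(c)
s=proj(*w[1:],(.4285,.0335,.1)); print(s)
print(disc(im8,(283,175),34)[1:], disc(w[0],tuple(int(v) for v in s),60)[1:])
x,y=int(s[0])-100,int(s[1])-75; print("crop origin",x,y)
cv2.imwrite("pics/c8.png",cv2.resize(w[0][max(y,0):y+150,x:x+200,::-1],None,fx=4,fy=4,interpolation=cv2.INTER_CUBIC))
np.savez("w9.npz",K=w[1],T=w[2])
E
```

```text
time_s: 64.55
eef_pos: [0.4296, 0.0344, 0.2191]
eef_rot: [-0.002, 0.047, 0.999, 0.0]
wrist_force: [0.6, -0.0, 0.2]
opening: 0.502
grasp_force: 0.0
[0.43051693 0.0341312  0.22051731]
[278.82334359 205.06862212]
(((281.5, 175.07691955566406), 26.31085968017578), (261, 149, 44, 53)) (((282.5, 209.7876739501953), 36.79116439819336), (254, 173, 58, 74))
crop origin 178 130
```

View pics/c8.png

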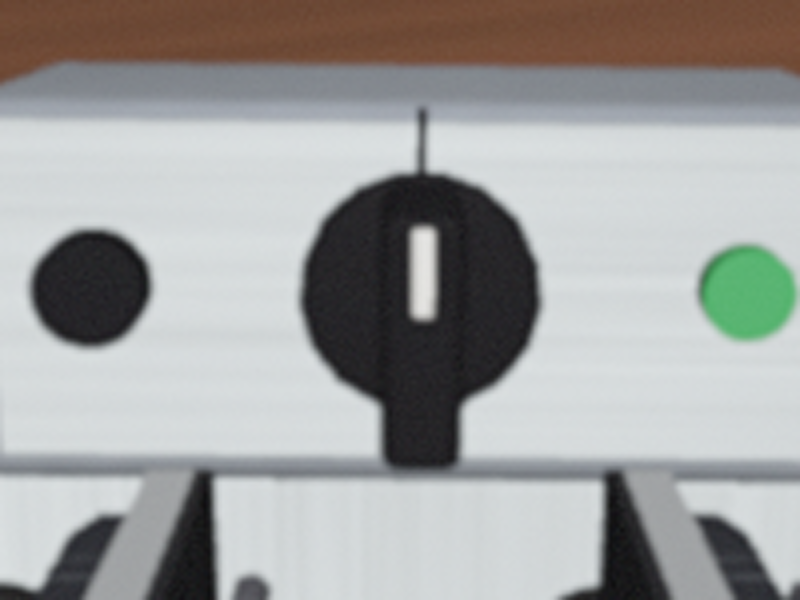

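The bar is vertical in the tool frame, so the yaw is right. The disc centre is at crop (420,290), pixel (283,202.5); the bar top centre is about pixel (283.3,211).

Run:
```python
from h import *
a=np.load("w8.npz");b=np.load("w9.npz"); A=(a["K"],a["T"]);B=(b["K"],b["T"])
print(onz(*B,(283,202.5),.09),onz(*B,(283.3,211),.128),onz(*A,(283,172),.09),onz(*A,(283,178),.128))
print("tri disc",tri([ray(*A,(283,172)),ray(*B,(283,202.5))]),"tri bar",tri([ray(*A,(283,178)),ray(*B,(283.3,211))]))
print(np.degrees(np.arctan2(*tool()[:2,0][::-1])))
go(.429,.032,.121,174.6)
```

```text
[0.42948772 0.03655343 0.09      ] [0.42518258 0.03677876 0.128     ] [0.42933981 0.03685083 0.09      ] [0.42807228 0.03647966 0.128     ]
tri disc [0.42890101 0.03670731 0.09236691] tri bar [0.433265   0.03654648 0.10024233]
174.59610044135468
shift cm [ 0.13 -0.23  9.95] roll -0.0 q6 -95.9
```

```bash
python3 -m pendant '[[0.2,0.2,3,0],[0.2,0.2,6,0],[0.2,0.2,8,0],[0.2,0.2,9.3,0],[0.2,0.2,9.9,0],[0.2,0.2,9.9,0],[0.2,0.2,9.9,0]]'
python3 -m pendant '[[0,0,0,0],[0,0,0,0],[0,0,0,0],[0,0,0,0],[0,0,0,0],[0,0,0,0]]' 0
python3 -c "
from h import *
go(.4285,.0366,.120,174.6)"
```

```text
time_s: 65.18
eef_pos: [0.4292, 0.036, 0.1224]
eef_rot: [0.001, 0.047, 0.999, -0.0]
wrist_force: [-0.3, 0.1, -0.4]
opening: 0.499
grasp_force: 0.0
time_s: 65.68
eef_pos: [0.429, 0.0365, 0.1226]
eef_rot: [0.001, 0.048, 0.999, 0.0]
wrist_force: [-1.2, 3.7, 6.0]
opening: 0.155
grasp_force: 59.1
shift cm [0.05 0.   0.26] roll -0.1 q6 -95.6
```

```bash
python3 -m pendant '[[0,0,0,7],[0,0,0,14],[0,0,0,21],[0,0,0,28],[0,0,0,35],[0,0,0,42],[0,0,0,49],[0,0,0,56],[0,0,0,63],[0,0,0,68],[0,0,0,70],[0,0,0,70]]'
python3 -m pendant '[[0,0,0,0.5],[0,0,0,1],[0,0,0,1],[0,0,0,1]]'
python3 -c "
from h import *
print(ctrl.get_obs()['torque'],ctrl.get_obs()['wrist_force']); T=tool(); print(174.6-np.degrees(np.arctan2(T[1,0],T[0,0])))"
```

```text
time_s: 66.68
eef_pos: [0.4287, 0.0363, 0.1226]
eef_rot: [0.001, 0.612, 0.791, 0.0]
wrist_force: [-1.9, 2.1, 5.9]
opening: 0.152
grasp_force: 59.7
time_s: 67.02
eef_pos: [0.4287, 0.0363, 0.1226]
eef_rot: [0.001, 0.617, 0.787, 0.0]
wrist_force: [-1.3, 2.0, 6.5]
opening: 0.157
grasp_force: 63.1
[0.3324013  0.36808212 1.36959881] [-1.25444278  1.96950245  6.48851187]
70.863700826094
```

Torque of 1.37 N m at 70° means it is on the stop. Now return and let go.

```bash
python3 -m pendant '[[0,0,0,-7],[0,0,0,-14],[0,0,0,-21],[0,0,0,-28],[0,0,0,-35],[0,0,0,-42],[0,0,0,-49],[0,0,0,-56],[0,0,0,-63],[0,0,0,-69],[0,0,0,-70],[0,0,0,-70]]'
python3 -m pendant '[[0,0,0,0],[0,0,0,0],[0,0,0,0],[0,0,0,0],[0,0,0,0]]' 1
python3 -m pendant '[[0,0,-2,0],[0,0,-5,0],[0,0,-9,0],[0,0,-13,0],[0,0,-17,0],[0,0,-18,0],[0,0,-18,0]]'
python3 -m pendant '[[4,0,0,0],[8,0,0,0],[8,0,0,0],[8,0,0,0]]'
python3 - <<'E'
from h import *
w=shot("wrist","w10"); t=shot("top","t10"); s=shot("side","s10")
for n,p in {"B":(.6469,-.0443,.1694),"C":(.5318,-.0333,.1694),"D":(.5426,.0821,.1694)}.items():
    b,bx=lid(s[0],proj(*s[1:],p),15); print(n,np.round(onz(*s[1:],b,.1694),4),p)
cv2.imwrite("pics/fin.png",np.vstack([cv2.resize(im[:,:,::-1],(400,300)) for im in (s[0],w[0])]))
E
```

```text
time_s: 68.02
eef_pos: [0.429, 0.0365, 0.1226]
eef_rot: [0.001, 0.056, 0.998, 0.0]
wrist_force: [-0.6, 2.8, 6.0]
opening: 0.152
grasp_force: 59.1
time_s: 68.43
eef_pos: [0.4278, 0.0361, 0.1211]
eef_rot: [-0.0, 0.056, 0.998, -0.0]
wrist_force: [-0.4, 0.2, -0.1]
opening: 0.853
grasp_force: 0.0
time_s: 69.02
eef_pos: [0.4298, 0.0358, 0.3052]
eef_rot: [0.004, 0.056, 0.998, -0.001]
wrist_force: [0.7, 1.1, 0.2]
opening: 1.001
grasp_force: 0.0
time_s: 69.35
eef_pos: [0.3466, 0.0456, 0.2997]
eef_rot: [-0.0, 0.056, 0.998, 0.0]
wrist_force: [0.4, 0.1, -0.0]
opening: 0.998
grasp_force: 0.0
B [ 0.6415 -0.0405  0.1694] (0.6469, -0.0443, 0.1694)
C [ 0.5296 -0.031   0.1694] (0.5318, -0.0333, 0.1694)
D [0.5433 0.0802 0.1694] (0.5426, 0.0821, 0.1694)
```

View pics/fin.png

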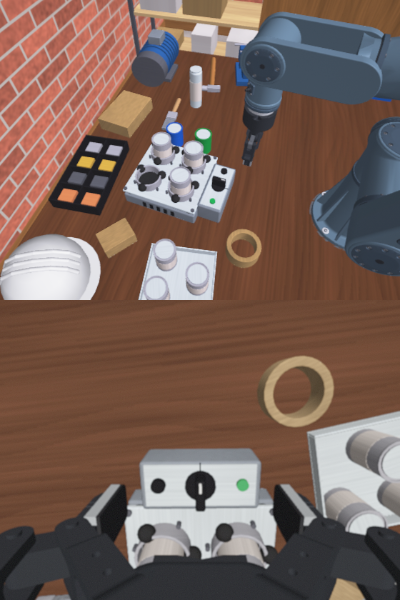

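The three tins sit at the same height as the mixed ones did (the side-view rays match the start values), the switch is back at rest, three tins are in the tray, and nothing else has moved. I hand in.

```bash
python3 -c "
from bench import workorder
print(workorder.hand_in())"
```

```text
the job is handed in; nothing more can be done
None
```

The job is handed in: the three mixed tins stand upright in the tray, the three waiting tins are twisted fully home in sockets, and the start switch was turned to its stop and is back at rest, in about 70 s of robot time.

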